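Seat the stem thermometer at full depth in a heating block

TASK

Take the stem thermometer out of its parking stand and push it gently down one of the two thermometer wells of the aluminium heating block until you feel it press on the bottom. Read the line on its stem: in the full-depth well the line comes down level with the top of the block; if the line still stands well above it, that is the shallow well, so draw the thermometer out and press it home in the other well. Leave it standing there, released, with the line level with the block's top, and do not ram it or disturb the vials, the jar or the timer.

Things in the scene. Friction and masses are not known exactly. Their poses are not given: they have to be found in the camera images.
- probe: the stem thermometer as a whole: 171 mm long, about 0.12 kg, loose, standing upright in the parking stand at the start. Its origin is the centre of its lower end (the tip), its z axis runs up the stem. Steel stem 12 mm in diameter from the tip to 100 mm above it, its last 5 mm tapered to 6 mm in diameter; above that a round black grip
- probe_grip (a point): centre of the thermometer's round black grip, 135 mm above the tip on the thermometer's axis; take it here. The grip is 23 mm in diameter and runs from 102 to 170 mm above the tip
- probe_tip (a point): the lower end of the stem, on its axis
- probe_line (a point): the dark line round the stem, 70 mm above the tip (this point lies on the axis)
- stand: fixed grey parking stand: round foot 72 mm in diameter, post 27 mm in diameter, 60 mm high, with an upright hole 15 mm in diameter and 46 mm deep in which the thermometer stands with its tip 14 mm above the worktop, standing loosely (it lifts straight out). Origin at the centre of the foot's underside
- block: fixed aluminium heating block, 92 mm (its x) by 116 mm (its y) by 80 mm high, on the plate of a white hotplate; origin at the centre of its underside, 41 mm above the worktop; its top face is 80 mm above that. Two thermometer wells open in its top face, in the row nearer the robot, and four larger vial bores (20 mm) behind them, two with vials
- mouth_left (a point): centre of the mouth of the left thermometer well (block y +28 mm, x -20 mm), on the block's top face. The well is 13.8 mm in diameter, upright. One of the two wells is 70 mm deep, the other, with a taller bottom, only 50 mm; which is which varies and is to be found by feel. A stem that leans can jam at the balls
- mouth_right (a point): centre of the mouth of the right thermometer well (block y -28 mm, x -20 mm), on the block's top face; else as the left one. In each well, 14 mm below the mouth two spring balls bear on the stem: the tip meets them about 12 to 20 mm down, and from there they drag on the moving stem with about 5 to 14 N (less once it stops) and hold it where it is left.
- bottom_1: the solid metal bottom of one of the two thermometer wells, out of sight; either the 70 mm or the 50 mm one, in either well. Its origin lies on the well's axis level with the block's underside, so it does not tell the depth. It stops the stem dead, so that the push rises steeply above the drag of the spring balls; over 40 N on it is ramming
- bottom_2: the solid metal bottom of the other thermometer well, out of sight; described as bottom_1
- vial_a_mid (a point): brown vial with a black cap, 18 mm in diameter, 57 mm high, standing in a vial bore of the block with 15 mm showing; a bystander. The point is half-way up it
- vial_b_mid (a point): the second such vial
- jar_mid (a point): white plastic jar with a white cap, 44 mm in diameter, 54 mm high, on the worktop beyond the parking stand; a bystander. The point is half-way up it
- bench_timer: flat white timer, 67 x 67 x 18 mm, lying on the worktop to the right; a bystander. Origin at the centre of its underside

How it is judged (in metres and radians):
On the way:
1. the thermometer presses with at least 2 N on the bottom of the full-depth well, its line level with the block's top (z of probe_line in the frame of block below 0.082 m and (horizontal distance between probe_tip and mouth_left below 0.004 m or horizontal distance between probe_tip and mouth_right below 0.004 m) and (contact force between probe and bottom_1 above 2 N or contact force between probe and bottom_2 above 2 N)), for 0.05 s.
At the end, for the whole second after the job is handed in: the thermometer stands at rest, released, upright (within 0.06 rad), in one of the two thermometer wells (tip within 4 mm of its axis), with its line no more than 2 mm above the block's top face, which only the full-depth well allows (z of probe_line in the frame of block below 0.082 m and (horizontal distance between probe_tip and mouth_left below 0.004 m or horizontal distance between probe_tip and mouth_right below 0.004 m) and angle between probe's own z axis and vertical below 0.06 rad and linear speed of probe below 0.01 m/s); the robot touches nothing.
It fails at once if the thermometer is rammed on the bottom of a well: more than 40 N (contact force between probe and bottom_1 above 40 N or contact force between probe and bottom_2 above 40 N).
It fails at once if the thermometer is tipped over by more than 0.6 rad (angle between probe's own z axis and vertical above 0.6 rad).
It fails at once if a vial is moved by more than 15 mm (distance of any of vial_a_mid, vial_b_mid from where it was at the start of the episode above 0.015 m).
It fails at once if the jar or the timer is moved by more than 30 mm (distance of any of jar_mid, bench_timer from where it was at the start of the episode above 0.03 m).
It also fails if it takes over 64 s, if anything falls off the work surface, if the arm or the gripper's body presses on something with over 40 N, if the wrist force passes 120 N, or if a joint passes its speed limit or range.

ROBOT

A 6-joint arm with a two-finger parallel gripper is mounted at the origin on a cart in front of the work surface, level with it; the furniture and walls round the work are solid. World frame = base frame: x ahead of the robot, y to its left, z up, the work surface at z = 0. Lengths are in m, angles in degrees, forces in N, time in s.
With the tool pointing down it reaches from about 0.3 to 0.75 m from the base axis. Payload 8.5 kg.
Tool frame: the origin (TCP) lies at the very end of the fingers, on their centre line; the grasp point (between the pads) lies 19 mm behind it; z points along the fingers, y is the line along which they close (so a half turn about z gives the same grasp; the last joint's range is limited). The gripper opens to 85 mm and grips with 20 to 120 N. Pads are 22 mm wide; open, the fingers measure 114 mm over their backs; the gripper's body (76 mm by 85 mm) begins 54 mm behind the grasp point. The pads swing forward as they close: fully open they stand 13 mm farther back than shut.
Start: joints at [64.612, 21.807, 74.336, -0, 83.858, -12.336], TCP at [0.124, 0.536, 0.231] pointing down, gripper open.
Joint ranges: [-178.18, 178.18], [-50.72, 133.34], [12.68, 142.11], [-81.47, 261.47], [9.98, 163.14], [-165.26, 165.26]. Speed limits (degrees/s): [136.94, 136.94, 180, 180, 180, 180].

INTERFACE

Orientations are given as a 3x3 rotation matrix whose columns are the frame's x, y, z axes.
In Python, from rig import * gives the robot as it stands. The module is installed in compiled form; this text tells all that it offers.
- The arm moves only by the shell command python3 -m pendant 'ROWS' [OPENING] [FORCE]. ROWS is JSON, a list of rows, each a list of 2 entries, a list of its own where there are three numbers: the shift along the tool's x, y, z as a fraction of full scale, then the turn, a rotation vector about the tool's x, y, z as a fraction of full scale. A call has 1 to 8 rows; each row shifts and turns the commanded pose from where the row before left it, along the tool's axes as they then stand; what a row does not reach is not made up. Full scale, the value 1, is 40 mm for a shift and 5 degrees for a turn. A row lasts 1/8 s, in which the tool goes at most 62.5 mm and 10.7 degrees, less where a joint would pass 70% of its speed; a pose out of reach is approached as far as the arm can. A call with a number of a shift or a turn outside -1 to 1 is refused whole. A call with a gripper value outside its range is refused whole. OPENING is the opening, from 0 (shut) to 1 (fully open), set as the call begins (- or left out, the last holds). The fingers move at their own pace and stop on an object; FORCE is the grip in N (left out, the last holds). Time passes only in rows, so rows that do not move let the fingers close. It gives the time, the measured TCP pose, the force, the opening and the grip force at its end, in the units of the state.
- observe(): the state, without advancing time (a new reading comes with each control period).
- get_image(name): name is "scene" or "top"; returns a dict with "img" (384x512x3 uint8, blue, green, red), "range_z" (384x512 float32, m along the optical axis (not along the pixel's ray), 0 where there is no reading), "camera_matrix" (3x3 intrinsics, pixels), "dist_coeffs" ([k1, k2, p1, p2, k3] as OpenCV has them; the pictures are not rectified), "eye" and "rotation" of the camera in the world. Camera axes: x right, y down, z forward; pixel columns grow to the right and rows downward; lengths in m; the calibration is good to about 2 mm. A picture is of the moment at which its call begins.
- close_job(): hands the job in; it is judged then, once.
Trained networks look in the newest picture that a camera, given by its name, has taken for a name from the list of things; names that differ only in an ending like _2 or _b are one class to them, and where a whole thing is asked for, a point or a joint stands for the part that bears it (a point fixed in the world has none). Each returns a list of dicts, best first, with "conf" (0 to 1); they miss things now and then, are a little off and sometimes report something else, mostly with a low value. They report only what shows in the picture. A call takes as long as a camera call.
- regions_of(camera, query): "mask" (384x512 bool, what is visible of it).
- landmark_of(camera, query): "point" ([x, y, z] in m, in world coordinates, good to about 4 mm: a listed point, or the origin of a listed thing).
The state is a dict: "time_s": time; "q": joint angles; "qvel": joint speeds; "joint_efforts": joint torques, N m; "position": TCP position; "tool_rot": TCP orientation; "ft_force": force on the tool from outside, world axes, zero at the start; "wrist_torque": the same for the moment, N m; "grip_width": finger opening in m; "gripper_force": force on a finger pad.
Only numpy, scipy, OpenCV 4.12 (cv2) and the standard library are available. Lean on these libraries where they do the work, as an engineer would, in place of code of your own. Each camera call takes 0.05 s, during which the arm holds its last target. There are 200 camera calls.

## Working session

There is one attempt and no reset: what is moved stays moved. The work goes in short steps, Python scripts to look and compute and a shell command to move; the robot and the scene stay as the last step left them, time stands still between calls to the robot, and variables do not carry over. Pictures are saved under pics/ and viewed, at most 10 in all, crops included, and the job is handed in when it is done.

```bash
mkdir -p pics
cat > h.py <<'E'
from rig import *
import numpy as np, cv2
np.set_printoptions(precision=4,suppress=True)
def cloud(d,m=None):
    K=np.array(d["camera_matrix"]);z=d["range_z"]
    ok=z>0
    if m is not None: ok&=m
    v,u=np.nonzero(ok)
    p=cv2.undistortPoints(np.stack([u,v],1).astype(float)[:,None],K,np.array(d["dist_coeffs"]))[:,0]
    zz=z[v,u]
    c=np.c_[p*zz[:,None],zz]
    return c@np.array(d["rotation"]).T+np.array(d["eye"]),u,v
E
python3 - <<'E'
from h import *
s=observe();print(s["position"],s["tool_rot"],s["ft_force"],s["grip_width"])
for c in ["scene","top"]:
    d=get_image(c);cv2.imwrite(f"pics/{c}0.png",d["img"]);print(c,d["eye"])
    for q in ["probe","probe_grip","probe_tip","probe_line","stand","block","mouth_left","mouth_right","jar_mid","bench_timer","vial_a_mid"]:
        print(q,[(np.round(r["point"],4),round(r["conf"],2)) for r in landmark_of(c,q)][:2])
E
```

```text
[0.1241 0.5355 0.2307] [[-0.9742  0.2259 -0.0006]
 [ 0.2259  0.9742 -0.0013]
 [ 0.0003 -0.0015 -1.    ]] [ 0.031   1.3124 -0.3626] 0.08519092415205705
scene [-0.3163 -0.5512  1.0176]
probe [(array([0.4365, 0.2665, 0.0144]), 0.79), (array([ 0.6136, -0.1481,  0.1059]), 0.38)]
probe_grip [(array([0.4319, 0.2688, 0.148 ]), 0.81)]
probe_tip []
probe_line [(array([0.4326, 0.2636, 0.0805]), 0.56)]
stand [(array([0.4346, 0.2668, 0.0025]), 0.84)]
block [(array([ 0.5907, -0.1077,  0.0398]), 0.68), (array([ 0.6124, -0.1455,  0.1104]), 0.35)]
mouth_left [(array([ 0.5647, -0.082 ,  0.1232]), 0.68)]
mouth_right [(array([ 0.5685, -0.1409,  0.1213]), 0.82), (array([0.4362, 0.2663, 0.0019]), 0.44)]
jar_mid [(array([0.4614, 0.4191, 0.0262]), 0.53)]
bench_timer [(array([ 0.4268, -0.3887, -0.0001]), 0.92)]
vial_a_mid [(array([ 0.615 , -0.1471,  0.1103]), 0.5)]
top [-0.4465  0.093   1.4704]
probe []
probe_grip [(array([0.4328, 0.2663, 0.1483]), 0.51)]
probe_tip []
probe_line [(array([0.4288, 0.2696, 0.0861]), 0.5), (array([0.429 , 0.2623, 0.0136]), 0.45)]
stand [(array([0.431 , 0.269 , 0.0026]), 0.57)]
block [(array([ 0.5868, -0.1103,  0.0422]), 0.69), (array([ 0.5674, -0.0852,  0.1211]), 0.2)]
mouth_left [(array([ 0.57  , -0.0839,  0.1235]), 0.89)]
mouth_right [(array([0.4624, 0.4185, 0.0242]), 0.72), (array([ 0.5699, -0.1367,  0.1225]), 0.68)]
jar_mid [(array([0.464 , 0.4187, 0.024 ]), 0.65)]
bench_timer [(array([ 0.4296, -0.3874, -0.0002]), 0.55)]
vial_a_mid [(array([ 0.6129, -0.1474,  0.1092]), 0.44)]
```

Run:
```python
from h import *
im=[]
for c in ["scene","top"]:
    d=get_image(c);P,u,v=cloud(d)
    m=(abs(P[:,0]-.433)<.03)&(abs(P[:,1]-.267)<.03)&(P[:,2]>.125)
    print(c,"grip n",m.sum(),P[m].min(0),P[m].max(0))
    # circle fit r=11.5mm to side
    from scipy.optimize import least_squares
    q=P[m&(P[:,2]<.178)]
    f=least_squares(lambda x:np.hypot(q[:,0]-x[0],q[:,1]-x[1])-.0115,[.433,.267],loss='soft_l1',f_scale=.001);print("grip xy",f.x)
    b=(abs(P[:,0]-.588)<.08)&(abs(P[:,1]+.109)<.09)&(abs(P[:,2]-.121)<.006)
    print("top z",np.median(P[b,2]));r=cv2.minAreaRect(P[b][:,:2].astype(np.float32)*1000);print(r)
    uu,vv=u[b],v[b];x0,x1,y0,y1=uu.min()-8,uu.max()+8,vv.min()-8,vv.max()+8;print("crop",x0,x1,y0,y1)
    im.append(cv2.resize(d["img"][y0:y1,x0:x1],(400,400*(y1-y0)//(x1-x0)),interpolation=cv2.INTER_CUBIC))
    cv2.imwrite(f"pics/{c}1.png",d["img"])
h=max(i.shape[0] for i in im)
cv2.imwrite("pics/crops.png",np.hstack([cv2.copyMakeBorder(i,0,h-i.shape[0],0,0,0) for i in im]))
```

```text
scene grip n 176 [0.418  0.2512 0.1251] [0.4435 0.2771 0.1899]
grip xy [0.4323 0.2657]
top z 0.11971329759523464
((585.1687622070312, -108.95832824707031), (97.81315612792969, 118.57604217529297), 1.750356674194336)
crop 282 350 157 208
top grip n 113 [0.4155 0.2546 0.1254] [0.4417 0.2774 0.1913]
grip xy [0.4323 0.2667]
top z 0.12141846614320373
((587.3148193359375, -109.04383850097656), (101.4740982055664, 117.56583404541016), 2.6149494647979736)
crop 257 309 154 194
```

View pics/crops.png

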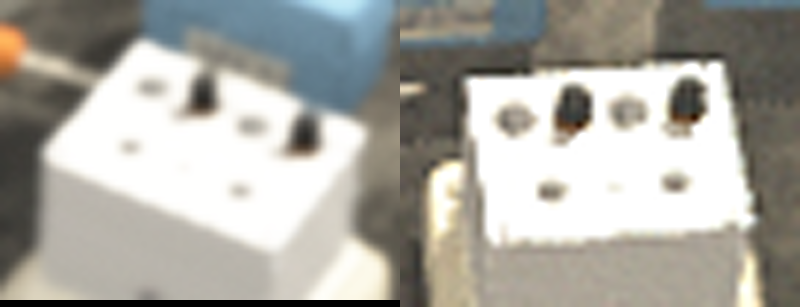

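View pics/scene1.png

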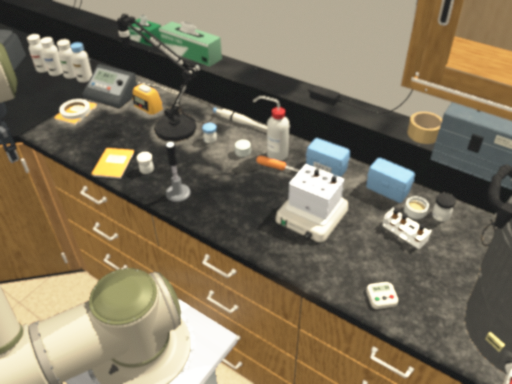

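The crops show the block: wells at scene pixels about (304,182), (323,189) and top-camera pixels about (276.6,178.7), (292.8,177.5). The wide view shows the probe in its stand at (171,165), with the jar behind it.

```bash
cat >> h.py <<'E'
def ray(d,uv,z):
    p=cv2.undistortPoints(np.array(uv,float).reshape(-1,1,2),np.array(d["camera_matrix"]),np.array(d["dist_coeffs"]))[:,0]
    w=np.c_[p,np.ones(len(p))]@np.array(d["rotation"]).T;e=np.array(d["eye"])
    return e+w*((z-e[2])/w[:,2])[:,None]
def mouths(d,seeds):
    g=d["img"].astype(float).mean(2);o=[]
    for u0,v0 in seeds:
        U,V=np.meshgrid(np.arange(round(u0)-3,round(u0)+4),np.arange(round(v0)-3,round(v0)+4))
        w=g[V,U];w=np.clip(np.percentile(w,60)-w-6,0,None);o.append([(U*w).sum()/w.sum(),(V*w).sum()/w.sum()])
    return np.array(o)
S={"scene":[(303.5,181.5),(322.5,189)],"top":[(276.2,178.3),(292.4,177)]}
E
python3 - <<'E'
from h import *
for c in S:
    d=get_image(c);o=mouths(d,S[c]);print(c,o,ray(d,o,.121))
E
```

```text
scene [[303.6245 181.5471]
 [322.3288 188.9908]] [[ 0.5664 -0.0824  0.121 ]
 [ 0.5684 -0.1384  0.121 ]]
top [[276.1975 178.4871]
 [292.2768 177.3366]] [[ 0.5668 -0.0828  0.121 ]
 [ 0.5689 -0.1385  0.121 ]]
```

```bash
python3 -m pendant '[[[-0.75,-0.4,0],[0,0,0]],[[-0.75,-0.4,0],[0,0,0]],[[-0.75,-0.4,0],[0,0,0]],[[-0.75,-0.4,0],[0,0,0]],[[-0.75,-0.4,0],[0,0,0]],[[-0.75,-0.4,0],[0,0,0]],[[-0.75,-0.4,0],[0,0,0]],[[-0.75,-0.4,0],[0,0,0]]]' 1 30
```

```text
time_s: 2.4
position: [0.3299, 0.3561, 0.2314]
tool_rot: [[-0.974, 0.226, 0.0], [0.226, 0.974, 0.0], [-0.0, 0.0, -1.0]]
ft_force: [0.2, 0.1, 0.5]
grip_width: 0.0856
gripper_force: 0.0
```

```bash
python3 -m pendant '[[[-0.75,-0.4,0],[0,0,0]],[[-0.75,-0.4,0],[0,0,0]],[[-0.75,-0.4,0],[0,0,0]],[[-0.5,-0.3,0],[0,0,0]],[[0,0,0],[0,0,0]],[[0,0,0],[0,0,0]]]' 1 30
cat >> h.py <<'E'
def need(t):
    s=observe();R=np.array(s["tool_rot"]);print("pos",s["position"],"f",s["ft_force"],"w",s["grip_width"])
    print("shift/40mm",R.T@(np.array(t)-s["position"])/.04,"R",R.ravel())
E
python3 -c "
from h import *
need([.4323,.2662,.130]);print(observe()['q'])"
```

```text
time_s: 3.15
position: [0.4222, 0.274, 0.2313]
tool_rot: [[-0.974, 0.226, -0.0], [0.226, 0.974, 0.0], [0.0, 0.0, -1.0]]
ft_force: [0.7, -0.5, -0.1]
grip_width: 0.0855
gripper_force: 0.0
pos [0.4222 0.274  0.2313] f [ 0.7214 -0.5136 -0.1169] w 0.08548212994307441
shift/40mm [-0.2907 -0.1321  2.5328] R [-0.9742  0.2256 -0.0003  0.2256  0.9742  0.0001  0.0003  0.0001 -1.    ]
[ 19.4715  17.1201  81.5292   0.0126  81.3649 -57.4916]
```

```bash
python3 -m pendant '[[[-0.29,-0.13,0],[0,0,0]],[[0,0,0.5],[0,0,0]],[[0,0,0.5],[0,0,0]],[[0,0,0.5],[0,0,0]],[[0,0,0.5],[0,0,0]],[[0,0,0.53],[0,0,0]],[[0,0,0],[0,0,0]]]' 1 30; python3 -c "
from h import *
need([.4323,.2662,.130])
d=get_image('scene');i=d['img'][120:210,130:220];cv2.imwrite('pics/g.png',cv2.resize(i,None,fx=6,fy=6,interpolation=2))"
```

```text
time_s: 4.03
position: [0.4324, 0.2657, 0.1292]
tool_rot: [[-0.974, 0.225, -0.003], [0.225, 0.974, -0.001], [0.002, -0.001, -1.0]]
ft_force: [-0.8, 0.4, 0.3]
grip_width: 0.0855
gripper_force: 0.0
pos [0.4324 0.2657 0.1292] f [-0.7997  0.3948  0.295 ] w 0.08554666383899791
shift/40mm [ 0.0047  0.0106 -0.0208] R [-0.9743  0.2254 -0.0026  0.2254  0.9743 -0.0009  0.0023 -0.0015 -1.    ]
```

View pics/g.png

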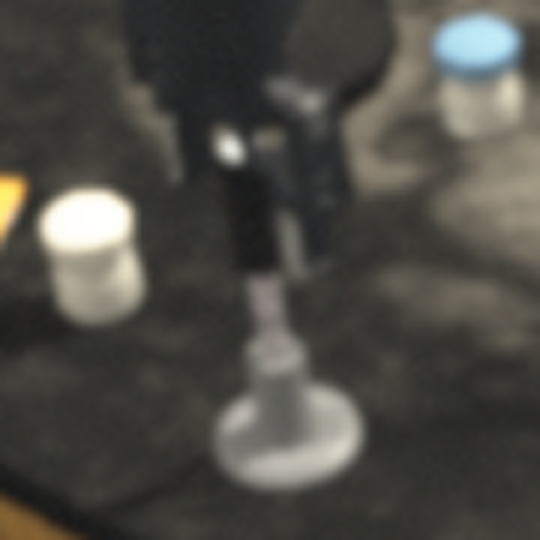

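The crop shows the open fingers on both sides of the grip (crop pixel 250,200), and the stand and jar are clear.

```bash
python3 -m pendant '[[[0,0,0],[0,0,0]],[[0,0,0],[0,0,0]],[[0,0,0],[0,0,0]],[[0,0,0],[0,0,0]],[[0,0,0],[0,0,0]],[[0,0,0],[0,0,0]],[[0,0,0],[0,0,0]],[[0,0,0],[0,0,0]]]' 0 50
```

```text
time_s: 5.08
position: [0.433, 0.266, 0.1304]
tool_rot: [[-0.974, 0.226, 0.001], [0.226, 0.974, 0.0], [-0.001, 0.0, -1.0]]
ft_force: [-0.2, -0.1, 5.1]
grip_width: 0.0219
gripper_force: 48.8
```

```bash
python3 -m pendant '[[[0,0,-0.1],[0,0,0]],[[0,0,-0.4],[0,0,0]],[[0,0,-0.5],[0,0,0]],[[0,0,-0.5],[0,0,0]],[[0,0,-0.5],[0,0,0]],[[0,0,-0.5],[0,0,0]],[[0,0,-0.5],[0,0,0]],[[0,0,-0.5],[0,0,0]]]'
```

```text
time_s: 6.08
position: [0.4325, 0.2658, 0.2704]
tool_rot: [[-0.974, 0.226, -0.001], [0.226, 0.974, -0.0], [0.001, -0.001, -1.0]]
ft_force: [0.6, 0.0, -1.6]
grip_width: 0.022
gripper_force: 48.9
```

Run:
```python
from h import *
need([.5666,-.0826,.2704])
for c in ["scene","top"]:
    d=get_image(c);P,u,v=cloud(d)
    if c=="scene":
        b=(u>266)&(u<292)&(v>95)&(v<160)&(P[:,2]>.03);print("bottle",P[b].min(0),P[b].max(0))
    t=observe()["position"]
    m=(np.hypot(P[:,0]-t[0],P[:,1]-t[1])<.035)&(P[:,2]<.262)&(P[:,2]>.145);q=P[m];print(c,m.sum())
    for lo in np.arange(.15,.26,.01):
        k=q[(q[:,2]>=lo)&(q[:,2]<lo+.01)]
        if len(k):print(round(lo,3),len(k),np.median(k,0))
```

```text
pos [0.4325 0.2658 0.2704] f [ 0.5991  0.0449 -1.5964] w 0.02203761422482021
shift/40mm [-5.2328 -7.7285  0.0004] R [-0.9742  0.2258 -0.0011  0.2258  0.9742 -0.0003  0.001  -0.0006 -1.    ]
bottle [0.7108 0.0802 0.0303] [0.8748 0.2387 0.2185]
scene 145
0.15 5 [0.43   0.2628 0.1584]
0.16 14 [0.4279 0.261  0.1653]
0.17 13 [0.4293 0.2615 0.176 ]
0.18 13 [0.4293 0.2631 0.1838]
0.19 10 [0.4284 0.262  0.1947]
0.2 16 [0.4285 0.2608 0.2046]
0.21 12 [0.4282 0.2617 0.2147]
0.22 15 [0.4295 0.2608 0.2255]
0.23 15 [0.4285 0.2607 0.234 ]
0.24 12 [0.4278 0.2607 0.2456]
0.25 12 [0.4277 0.2585 0.2547]
0.26 8 [0.4226 0.2594 0.2614]
top 0
```

The stem hangs upright, on the TCP axis to within about 1 mm, with the tip about 115 mm below the TCP. I'll move over the left well next.

```bash
python3 -m pendant '[[[-0.4,-0.6,0],[0,0,0]],[[-0.48,-0.7,0],[0,0,0]],[[-0.5,-0.75,0],[0,0,0]],[[-0.5,-0.75,0],[0,0,0]],[[-0.5,-0.75,0],[0,0,0]],[[-0.5,-0.75,0],[0,0,0]],[[-0.5,-0.75,0],[0,0,0]],[[-0.5,-0.75,0],[0,0,0]]]'
```

```text
time_s: 7.18
position: [0.5316, 0.0037, 0.2688]
tool_rot: [[-0.974, 0.226, -0.002], [0.226, 0.974, 0.0], [0.002, 0.0, -1.0]]
ft_force: [0.5, 0.7, -1.5]
grip_width: 0.0219
gripper_force: 49.1
```

```bash
python3 -m pendant '[[[-0.5,-0.75,0],[0,0,0]],[[-0.45,-0.65,0],[0,0,0]],[[-0.3,-0.4,0],[0,0,0]],[[-0.1,-0.13,0],[0,0,0]],[[0,0,0],[0,0,0]],[[0,0,0],[0,0,0]]]'; python3 -c "
from h import *
need([.5666,-.0826,.2704])"
```

```text
time_s: 7.92
position: [0.5666, -0.0816, 0.2702]
tool_rot: [[-0.974, 0.225, 0.0], [0.225, 0.974, 0.0], [-0.0, 0.0, -1.0]]
ft_force: [-0.2, -0.5, -1.0]
grip_width: 0.0217
gripper_force: 49.1
pos [ 0.5666 -0.0816  0.2702] f [-0.2052 -0.5463 -1.0125] w 0.021716464234427857
shift/40mm [-0.0063 -0.0236 -0.0038] R [-0.9744  0.2248  0.      0.2248  0.9744  0.0002 -0.      0.0002 -1.    ]
```

```bash
python3 -m pendant '[[[0,-0.02,0.3],[0,0,0]],[[0,0,0.3],[0,0,0]],[[0,0,0.1],[0,0,0]],[[0,0,0],[0,0,0]],[[0,0,0],[0,0,0]]]'
python3 - <<'E'
from h import *
need([.5666,-.0826,.2404]);im=[]
for c,(x,y) in {"scene":(303,176),"top":(277,174)}.items():
    d=get_image(c);im.append(cv2.resize(d["img"][y-22:y+22,x-22:x+22],(396,396),interpolation=2))
    P,u,v=cloud(d);t=observe()["position"]
    m=(np.hypot(P[:,0]-t[0],P[:,1]-t[1])<.02)&(P[:,2]<.21)&(P[:,2]>.127);q=P[m]
    for lo in np.arange(.125,.21,.015):
        k=q[(q[:,2]>=lo)&(q[:,2]<lo+.015)]
        if len(k):print(c,round(lo,3),len(k),np.median(k,0))
cv2.imwrite("pics/m1.png",np.hstack(im))
E
```

```text
time_s: 8.55
position: [0.5668, -0.0834, 0.2424]
tool_rot: [[-0.974, 0.226, 0.001], [0.226, 0.974, -0.0], [-0.001, -0.0, -1.0]]
ft_force: [-1.0, 0.0, -1.0]
grip_width: 0.0216
gripper_force: 49.1
pos [ 0.5668 -0.0834  0.2424] f [-0.9723  0.038  -1.0271] w 0.021641241447278643
shift/40mm [0.0081 0.0179 0.051 ] R [-0.9742  0.2258  0.0006  0.2258  0.9742 -0.0002 -0.0006 -0.0001 -1.    ]
scene 0.125 8 [ 0.5604 -0.086   0.1356]
scene 0.14 12 [ 0.5612 -0.087   0.1481]
scene 0.155 22 [ 0.5593 -0.0852  0.162 ]
scene 0.17 18 [ 0.56   -0.0853  0.1764]
scene 0.185 22 [ 0.5597 -0.0852  0.1934]
scene 0.2 15 [ 0.5602 -0.086   0.2055]
```

View pics/m1.png

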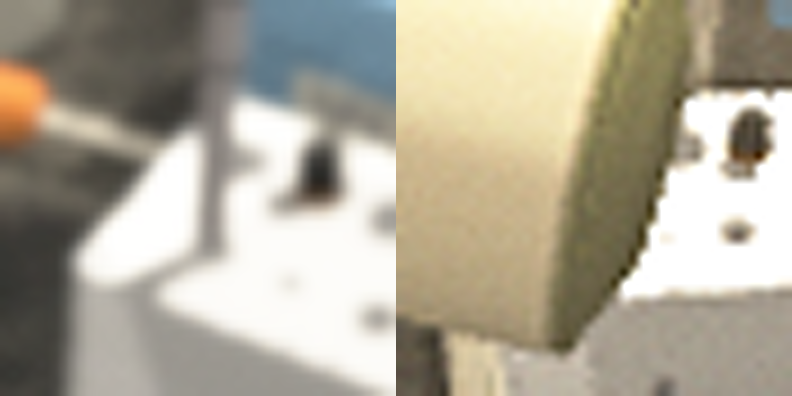

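The stem is upright and its tip is over the left well, at crop (212,250), i.e. scene pixel (304,182). The arm hides it from the top camera. Next I'll descend by feel.

```bash
python3 -m pendant '[[[0.01,0.02,0.05],[0,0,0]],[[0,0,0.05],[0,0,0]],[[0,0,0.05],[0,0,0]],[[0,0,0.05],[0,0,0]],[[0,0,0.05],[0,0,0]],[[0,0,0.05],[0,0,0]],[[0,0,0],[0,0,0]]]'
```

```text
time_s: 9.52
position: [0.5666, -0.0825, 0.23]
tool_rot: [[-0.974, 0.226, 0.0], [0.226, 0.974, 0.0], [-0.0, 0.0, -1.0]]
ft_force: [1.0, 0.3, -2.2]
grip_width: 0.0219
gripper_force: 49.0
```

```bash
python3 -m pendant '[[[0,0,0.05],[0,0,0]],[[0,0,0.05],[0,0,0]],[[0,0,0.05],[0,0,0]],[[0,0,0],[0,0,0]]]'
```

```text
time_s: 10.02
position: [0.5664, -0.0825, 0.2239]
tool_rot: [[-0.974, 0.226, -0.0], [0.226, 0.974, 0.0], [0.0, 0.0, -1.0]]
ft_force: [1.5, 1.4, -2.4]
grip_width: 0.0219
gripper_force: 49.0
```

```bash
python3 -m pendant '[[[0,0,0.05],[0,0,0]],[[0,0,0.05],[0,0,0]],[[0,0,0.05],[0,0,0]],[[0,0,0.05],[0,0,0]]]'
```

```text
time_s: 10.52
position: [0.5668, -0.0826, 0.2168]
tool_rot: [[-0.974, 0.226, 0.002], [0.226, 0.974, -0.001], [-0.002, -0.0, -1.0]]
ft_force: [1.9, -1.4, 6.2]
grip_width: 0.022
gripper_force: 49.6
```

```bash
python3 -m pendant '[[[0,0,0.06],[0,0,0]],[[0,0,0.06],[0,0,0]],[[0,0,0.06],[0,0,0]],[[0,0,0.06],[0,0,0]],[[0,0,0.06],[0,0,0]],[[0,0,0.06],[0,0,0]]]'
```

```text
time_s: 11.28
position: [0.5664, -0.0827, 0.2022]
tool_rot: [[-0.974, 0.226, 0.001], [0.226, 0.974, -0.001], [-0.001, -0.001, -1.0]]
ft_force: [0.8, -1.4, 7.2]
grip_width: 0.0217
gripper_force: 50.1
```

```bash
python3 -m pendant '[[[0,0,0.04],[0,0,0]],[[0,0,0.04],[0,0,0]],[[0,0,0.04],[0,0,0]],[[0,0,0.04],[0,0,0]]]'
```

```text
time_s: 11.78
position: [0.5662, -0.0824, 0.1952]
tool_rot: [[-0.974, 0.226, -0.001], [0.226, 0.974, 0.0], [0.001, -0.0, -1.0]]
ft_force: [0.1, -1.3, 4.0]
grip_width: 0.022
gripper_force: 49.7
```

```bash
python3 -m pendant '[[[0,0,0.025],[0,0,0]],[[0,0,0.025],[0,0,0]],[[0,0,0.025],[0,0,0]],[[0,0,0.025],[0,0,0]]]'
```

```text
time_s: 12.28
position: [0.5664, -0.0824, 0.1913]
tool_rot: [[-0.974, 0.226, -0.0], [0.226, 0.974, 0.0], [0.0, 0.0, -1.0]]
ft_force: [0.1, -0.5, 6.2]
grip_width: 0.0221
gripper_force: 49.8
```

```bash
python3 -m pendant '[[[0,0,0.02],[0,0,0]],[[0,0,0.02],[0,0,0]]]'
```

```text
time_s: 12.52
position: [0.5665, -0.0825, 0.1898]
tool_rot: [[-0.974, 0.226, 0.0], [0.226, 0.974, -0.0], [-0.0, 0.0, -1.0]]
ft_force: [-1.2, -0.8, 4.5]
grip_width: 0.0218
gripper_force: 49.9
```

```bash
python3 -m pendant '[[[0,0,0.02],[0,0,0]],[[0,0,0.02],[0,0,0]]]'
```

```text
time_s: 12.78
position: [0.5663, -0.0826, 0.1881]
tool_rot: [[-0.974, 0.226, -0.0], [0.226, 0.974, -0.0], [0.0, -0.0, -1.0]]
ft_force: [0.1, -3.7, 6.3]
grip_width: 0.0214
gripper_force: 50.1
```

```bash
python3 -m pendant '[[[0,0,0.02],[0,0,0]],[[0,0,0.02],[0,0,0]]]'
```

```text
time_s: 13.02
position: [0.5668, -0.0826, 0.1873]
tool_rot: [[-0.974, 0.226, 0.001], [0.226, 0.974, -0.0], [-0.002, -0.0, -1.0]]
ft_force: [-0.2, -1.0, 11.5]
grip_width: 0.0219
gripper_force: 50.5
```

```bash
python3 -m pendant '[[[0,0,0.02],[0,0,0]],[[0,0,0.02],[0,0,0]]]'
```

```text
time_s: 13.28
position: [0.5672, -0.0826, 0.1871]
tool_rot: [[-0.974, 0.226, 0.004], [0.226, 0.974, -0.001], [-0.004, -0.0, -1.0]]
ft_force: [-1.2, 1.0, 20.6]
grip_width: 0.022
gripper_force: 51.3
```

```bash
python3 -m pendant '[[[0,0,0.015],[0,0,0]],[[0,0,0.015],[0,0,0]]]'
```

```text
time_s: 13.52
position: [0.5674, -0.0827, 0.187]
tool_rot: [[-0.974, 0.226, 0.005], [0.226, 0.974, -0.002], [-0.006, -0.001, -1.0]]
ft_force: [-3.6, 0.7, 26.6]
grip_width: 0.0219
gripper_force: 52.0
```

The push rises steeply to 27 N at about 50 mm depth, which suggests the shallow well. I'll check the line before drawing out.

Run:
```python
from h import *
d=get_image("scene");x,y=303,176
cv2.imwrite("pics/l1.png",cv2.resize(d["img"][y-22:y+22,x-22:x+22],(396,396),interpolation=2))
print([(r["point"],r["conf"]) for r in landmark_of("scene","probe_line")])
```

```text
[([0.5687, -0.0785, 0.1411], 0.75)]
```

View pics/l1.png

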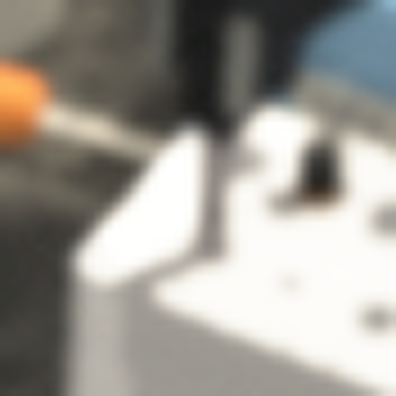

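The stem still shows about 50 mm above the block, between crop (212,150) and (212,250). The detector puts the line at z=0.141, 20 mm above the top face, so this is the shallow well. I'll draw it out and try the right well.

```bash
python3 -m pendant '[[[0,0,-0.1],[0,0,0]],[[0,0,-0.2],[0,0,0]],[[0,0,-0.25],[0,0,0]],[[0,0,-0.25],[0,0,0]],[[0,0,-0.25],[0,0,0]],[[0,0,-0.25],[0,0,0]],[[0,0,-0.25],[0,0,0]],[[0,0,0],[0,0,0]]]'
```

```text
time_s: 14.62
position: [0.5667, -0.0825, 0.247]
tool_rot: [[-0.974, 0.226, 0.002], [0.226, 0.974, -0.001], [-0.002, -0.0, -1.0]]
ft_force: [-0.0, -0.7, -1.8]
grip_width: 0.022
gripper_force: 51.5
```

```bash
python3 -m pendant '[[[0,0,-0.15],[0,0,0]],[[0,0,-0.15],[0,0,0]],[[0,0,0],[0,0,0]]]'; python3 -c "
from h import *
need([.5686,-.1385,.2604])"
```

```text
time_s: 15.0
position: [0.5666, -0.0825, 0.2582]
tool_rot: [[-0.974, 0.226, 0.001], [0.226, 0.974, -0.0], [-0.001, -0.0, -1.0]]
ft_force: [0.1, -0.7, -0.6]
grip_width: 0.0223
gripper_force: 51.5
pos [ 0.5666 -0.0825  0.2582] f [ 0.1113 -0.7381 -0.607 ] w 0.022250200523875916
shift/40mm [-0.3655 -1.3524 -0.0553] R [-0.9742  0.2258  0.0008  0.2258  0.9742 -0.0003 -0.0008 -0.0001 -1.    ]
```

```bash
python3 -m pendant '[[[-0.08,-0.3,0],[0,0,0]],[[-0.1,-0.38,0],[0,0,0]],[[-0.1,-0.37,0],[0,0,0]],[[-0.085,-0.3,0],[0,0,0]],[[0,0,0.2],[0,0,0]],[[0,0,0.15],[0,0,0]],[[0,0,0],[0,0,0]],[[0,0,0],[0,0,0]]]'
python3 - <<'E'
from h import *
need([.5686,-.1385,.2424])
for c in ["scene"]:
    d=get_image(c)
    P,u,v=cloud(d);t=observe()["position"]
    m=(np.hypot(P[:,0]-t[0],P[:,1]-t[1])<.02)&(P[:,2]<.21)&(P[:,2]>.127);q=P[m]
    for lo in np.arange(.125,.21,.015):
        k=q[(q[:,2]>=lo)&(q[:,2]<lo+.015)]
        if len(k):print(c,round(lo,3),len(k),np.median(k,0)-t)
E
```

```text
time_s: 16.0
position: [0.5685, -0.138, 0.2439]
tool_rot: [[-0.974, 0.225, 0.0], [0.225, 0.974, -0.0], [-0.0, -0.0, -1.0]]
ft_force: [0.1, 0.1, -0.6]
grip_width: 0.0218
gripper_force: 51.5
pos [ 0.5685 -0.138   0.2439] f [ 0.0507  0.1004 -0.5674] w 0.021826243256993887
shift/40mm [-0.0048 -0.0116  0.0372] R [-0.9743  0.2253  0.0002  0.2253  0.9743 -0.0001 -0.0003 -0.     -1.    ]
scene 0.125 11 [-0.0048 -0.0028 -0.1069]
scene 0.14 16 [-0.0046 -0.0023 -0.096 ]
scene 0.155 22 [-0.0054 -0.0018 -0.0824]
scene 0.17 19 [-0.0052 -0.0023 -0.0671]
scene 0.185 22 [-0.0055 -0.002  -0.0507]
scene 0.2 13 [-0.0057 -0.0016 -0.0395]
```

```bash
python3 -m pendant '[[[0,-0.01,0.06],[0,0,0]],[[0,0,0.06],[0,0,0]],[[0,0,0.05],[0,0,0]],[[0,0,0.05],[0,0,0]],[[0,0,0.05],[0,0,0]],[[0,0,0.05],[0,0,0]],[[0,0,0],[0,0,0]]]'
```

```text
time_s: 16.92
position: [0.5683, -0.1387, 0.2308]
tool_rot: [[-0.974, 0.226, -0.0], [0.226, 0.974, 0.0], [0.0, 0.0, -1.0]]
ft_force: [-0.3, -0.3, -1.3]
grip_width: 0.0217
gripper_force: 51.5
```

```bash
python3 -m pendant '[[[0,0,0.05],[0,0,0]],[[0,0,0.05],[0,0,0]],[[0,0,0.05],[0,0,0]],[[0,0,0],[0,0,0]]]'
```

```text
time_s: 17.42
position: [0.5683, -0.1387, 0.2247]
tool_rot: [[-0.974, 0.226, -0.0], [0.226, 0.974, 0.0], [0.0, 0.0, -1.0]]
ft_force: [-0.3, 0.1, -1.0]
grip_width: 0.0217
gripper_force: 51.5
```

```bash
python3 -m pendant '[[[0,0,0.05],[0,0,0]],[[0,0,0.05],[0,0,0]],[[0,0,0.05],[0,0,0]],[[0,0,0.05],[0,0,0]]]'
```

```text
time_s: 17.92
position: [0.5687, -0.1389, 0.2179]
tool_rot: [[-0.974, 0.226, 0.002], [0.226, 0.974, -0.001], [-0.002, -0.0, -1.0]]
ft_force: [-1.2, 0.0, 5.4]
grip_width: 0.0217
gripper_force: 52.3
```

```bash
python3 -m pendant '[[[0,0,0.06],[0,0,0]],[[0,0,0.06],[0,0,0]],[[0,0,0.06],[0,0,0]],[[0,0,0.06],[0,0,0]],[[0,0,0.06],[0,0,0]],[[0,0,0.06],[0,0,0]],[[0,0,0.06],[0,0,0]]]'
```

```text
time_s: 18.8
position: [0.5684, -0.1389, 0.2001]
tool_rot: [[-0.974, 0.226, 0.0], [0.226, 0.974, -0.0], [-0.0, -0.0, -1.0]]
ft_force: [-0.0, 0.4, 4.8]
grip_width: 0.0219
gripper_force: 52.3
```

```bash
python3 -m pendant '[[[0,0,0.05],[0,0,0]],[[0,0,0.05],[0,0,0]],[[0,0,0.05],[0,0,0]],[[0,0,0.05],[0,0,0]],[[0,0,0.05],[0,0,0]],[[0,0,0.04],[0,0,0]],[[0,0,0.04],[0,0,0]]]'
```

```text
time_s: 19.68
position: [0.5684, -0.1388, 0.1869]
tool_rot: [[-0.974, 0.226, 0.0], [0.226, 0.974, -0.0], [-0.0, -0.0, -1.0]]
ft_force: [1.0, -0.0, 4.3]
grip_width: 0.0218
gripper_force: 52.1
```

```bash
python3 -m pendant '[[[0,0,0.04],[0,0,0]],[[0,0,0.04],[0,0,0]],[[0,0,0.04],[0,0,0]],[[0,0,0.04],[0,0,0]],[[0,0,0.03],[0,0,0]]]'
```

```text
time_s: 20.3
position: [0.5684, -0.1388, 0.1793]
tool_rot: [[-0.974, 0.226, 0.0], [0.226, 0.974, -0.0], [-0.0, 0.0, -1.0]]
ft_force: [0.4, 0.8, -1.3]
grip_width: 0.0217
gripper_force: 52.0
```

```bash
python3 -m pendant '[[[0,0,0.03],[0,0,0]],[[0,0,0.03],[0,0,0]],[[0,0,0.03],[0,0,0]],[[0,0,0.03],[0,0,0]],[[0,0,0.03],[0,0,0]],[[0,0,0.03],[0,0,0]]]'
```

```text
time_s: 21.05
position: [0.5684, -0.1388, 0.172]
tool_rot: [[-0.974, 0.226, 0.0], [0.226, 0.974, -0.0], [-0.0, -0.0, -1.0]]
ft_force: [1.1, -0.7, 4.3]
grip_width: 0.0216
gripper_force: 52.0
```

```bash
python3 -m pendant '[[[0,0,0.02],[0,0,0]],[[0,0,0.02],[0,0,0]],[[0,0,0.02],[0,0,0]]]'
```

```text
time_s: 21.42
position: [0.5683, -0.1388, 0.1697]
tool_rot: [[-0.974, 0.226, 0.0], [0.226, 0.974, -0.0], [-0.0, -0.0, -1.0]]
ft_force: [1.6, -0.4, 2.8]
grip_width: 0.0219
gripper_force: 51.9
```

```bash
python3 -m pendant '[[[0,0,0.02],[0,0,0]],[[0,0,0.02],[0,0,0]]]'
```

```text
time_s: 21.68
position: [0.5684, -0.1387, 0.1681]
tool_rot: [[-0.974, 0.226, 0.0], [0.226, 0.974, 0.0], [-0.0, 0.0, -1.0]]
ft_force: [0.3, 0.0, 5.4]
grip_width: 0.0218
gripper_force: 52.0
```

```bash
python3 -m pendant '[[[0,0,0.02],[0,0,0]],[[0,0,0.02],[0,0,0]]]'
```

```text
time_s: 21.92
position: [0.5687, -0.1388, 0.1674]
tool_rot: [[-0.974, 0.226, 0.002], [0.226, 0.974, -0.001], [-0.002, -0.0, -1.0]]
ft_force: [-0.8, 0.5, 12.6]
grip_width: 0.0217
gripper_force: 52.9
```

```bash
python3 -m pendant '[[[0,0,0.015],[0,0,0]],[[0,0,0.015],[0,0,0]]]'
```

```text
time_s: 22.18
position: [0.5689, -0.1389, 0.1672]
tool_rot: [[-0.974, 0.226, 0.003], [0.226, 0.974, -0.001], [-0.003, -0.0, -1.0]]
ft_force: [-1.2, 0.1, 16.7]
grip_width: 0.0218
gripper_force: 53.3
```

```bash
python3 -m pendant '[[[0,0,0.012],[0,0,0]],[[0,0,0],[0,0,0]],[[0,0,0],[0,0,0]]]'; python3 -m pendant '[[[0,0,0],[0,0,0]],[[0,0,0],[0,0,0]],[[0,0,0],[0,0,0]],[[0,0,0],[0,0,0]],[[0,0,0],[0,0,0]],[[0,0,0],[0,0,0]],[[0,0,0],[0,0,0]],[[0,0,0],[0,0,0]]]' 1
```

```text
time_s: 22.55
position: [0.569, -0.139, 0.1672]
tool_rot: [[-0.974, 0.226, 0.004], [0.226, 0.974, -0.002], [-0.004, -0.001, -1.0]]
ft_force: [-0.8, 2.0, 19.5]
grip_width: 0.022
gripper_force: 53.6
time_s: 23.55
position: [0.5683, -0.1388, 0.1648]
tool_rot: [[-0.974, 0.226, -0.0], [0.226, 0.974, -0.0], [0.0, -0.0, -1.0]]
ft_force: [-0.1, -0.2, 0.3]
grip_width: 0.0852
gripper_force: 0.0
```

```bash
python3 -m pendant '[[[0,0,-0.2],[0,0,0]],[[0,0,-0.4],[0,0,0]],[[0,0,-0.5],[0,0,0]],[[0,0,-0.5],[0,0,0]],[[0,0,-0.6],[0,0,0]],[[0,0,-0.7],[0,0,0]],[[0,0,-0.5],[0,0,0]],[[0,0,0],[0,0,0]]]'
python3 - <<'E'
from h import *
d=get_image("scene");x,y=318,180
cv2.imwrite("pics/l2.png",cv2.resize(d["img"][y-30:y+30,x-30:x+30],(480,480),interpolation=2))
for q in ["probe_line","probe_grip"]:print(q,[(r["point"],r["conf"]) for r in landmark_of("scene",q)])
P,u,v=cloud(d)
m=(np.hypot(P[:,0]-.5684,P[:,1]+.1388)<.025)&(P[:,2]>.124)&(P[:,2]<.21);q=P[m];print(q[:,2].max())
for lo in np.arange(.125,.2,.015):
    k=q[(q[:,2]>=lo)&(q[:,2]<lo+.015)]
    if len(k):print(round(lo,3),len(k),np.median(k,0))
need([0,0,0])
E
```

```text
time_s: 24.55
position: [0.5687, -0.1389, 0.3026]
tool_rot: [[-0.974, 0.226, 0.003], [0.226, 0.974, -0.002], [-0.004, -0.001, -1.0]]
ft_force: [-0.3, 0.2, 0.3]
grip_width: 0.0856
gripper_force: 0.0
probe_line []
probe_grip [([0.5694, -0.1389, 0.1879], 0.59)]
0.20897879923859386
0.125 17 [ 0.5622 -0.1406  0.1314]
0.14 13 [ 0.5613 -0.1415  0.146 ]
0.155 38 [ 0.5578 -0.1435  0.162 ]
0.17 36 [ 0.5581 -0.1433  0.1771]
0.185 45 [ 0.558  -0.1428  0.1919]
0.2 24 [ 0.5567 -0.1424  0.2055]
pos [ 0.568  -0.1386  0.2999] f [ 0.0383 -0.4353 -0.4443] w 0.08500067529490242
shift/40mm [14.604   0.1658  7.5218] R [-0.9742  0.2259 -0.0016  0.2259  0.9742  0.0007  0.0017  0.0003 -1.    ]
```

View pics/l2.png

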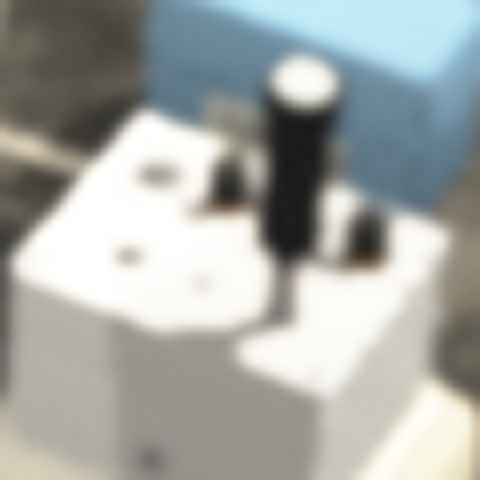

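The thermometer stands upright in the right well, with the grip from crop (300,80) down to (287,250) and only a short piece of stem showing. I'll check the seating depth by range.

Run:
```python
from h import *
for c in ["scene","top"]:
    d=get_image(c);P,u,v=cloud(d)
    r=np.hypot(P[:,0]-.5685,P[:,1]+.1388)
    q=P[(r<.009)&(P[:,2]>.21)&(P[:,2]<.235)]
    b=P[(abs(P[:,0]-.58)<.03)&(P[:,1]>-.11)&(P[:,1]<-.07)&(abs(P[:,2]-.121)<.006)]
    print(c,len(q),np.median(q[:,2]) if len(q) else 0,np.median(b[:,2]) if len(b) else 0)
```

```text
scene 24 0.22138645134241636 0.1199188214608446
top 4 0.22576159029668907 0
```

```bash
python3 -c "
from rig import *
print(close_job())"
```

```text
the job is handed in; nothing more can be done
None
```

The thermometer is standing released and upright in the right well, and the job is handed in; by range its line is about 0.5 mm above the block's top (good to about 1 mm). The left well proved shallow: it stopped at about 50 mm with the line 20 mm high. Wrist force never read above 27 N, and the job took about 25 s; no verdict came back.

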